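# Tip the yellow lid off a bolt tin

## Task

The bolts in the tin with the yellow lid are wanted: take that lid by its upright tab, tip the tab side up about 20 degrees with the opposite edge still resting on the tin's rim, then lift the lid right off. Lay it flat, tab upward, on the bare bench clear of the tin (the bench between the two tins is empty), setting it down without dropping it. Leave the tin standing where it is, and leave the red-lidded tin alone.

Things in the scene. Friction and masses are not known exactly. Their poses are not given: they have to be found in the camera images.
- yellow_lid: Loose yellow lid, 106 mm across, 12 mm high (4 mm top, 8 mm skirt), 90 g. Origin: centre of skirt's lower edge, z up; 42 mm above the bench when seated, 0 when lying flat. x points to the grip tab, a rigid upright block 22 mm along x, 10 mm along y, centred at x = 36 mm, from z = 12 to 44 mm: pinch it along y. The tab is on the side away from the robot, within 45 degrees.
- yellow_lid_far_edge (a point): Point on the yellow lid's lower edge opposite the tab: x = -53, y = 0, z = 0 mm in the lid's frame. The tin's rim there, about which the lid tips, is at x = -48, z = 8 mm in the seated lid's frame (2.5 mm of play between skirt and tin).
- yellow_tin: Round bare-metal tin under the yellow lid, 96 mm outside, 50 mm high, 0.6 kg, standing loose on the bench with hex bolts in it. Origin: centre of its underside, z up.
- red_lid: Red lid, same shape and frame, seated on a second such tin; leave alone. The two tins stand left and right of the robot's middle line (either way round), 0.27 to 0.50 m apart; the bench between them is bare. A closed blue tub 62 mm high lies beyond (x over 0.61 m).
Mind the look-alikes: they are no part of the job. Of the things that look like the yellow_lid, the larger one is meant.

How it is judged:
By the outcome, as a careful person would: the job done as asked, in the order asked, and still so for the second after the job is handed in, with the robot touching nothing.
It also fails if it takes over 43 s, if anything falls off the work surface, if the arm or the gripper's body presses on something with over 40 N, if the wrist force passes 120 N, or if a joint passes its speed limit or range.

## Robot

A 6-joint arm with a two-finger parallel gripper is mounted at the origin on the work surface; the furniture and walls round the work are solid. World frame = base frame: x ahead of the robot, y to its left, z up, the work surface at z = 0. Lengths are in m, angles in degrees, forces in N, time in s.
With the tool pointing down it reaches from about 0.4 to 0.825 m from the base axis. Payload 7 kg.
Tool frame: the origin (TCP) lies on the centre line of the jaws, within the pads' length; the fingertips stand 11 mm ahead of it and the grasp point (between the pads) lies 8 mm behind it; z points along the fingers, y is the line along which they close (so a half turn about z gives the same grasp; the last joint's range is limited). The gripper opens to 88 mm and grips with 3 to 60 N. Pads are 19 mm wide; open, the fingers measure 130 mm over their backs; the gripper's body (78 mm by 193 mm) begins 47 mm behind the grasp point.
Start: joints at [85.491, 20.546, 0.682, 0, -70.136, -16.507], TCP at [0.242, 0.63, 0.238] pointing down, gripper open.
Joint ranges: [-176.03, 176.03], [-82.01, 121.73], [-58.28, 71.71], [-173.87, 95.51], [-174.79, -0.11], [-173.66, 173.66]. Speed limits (degrees/s): [136.94, 136.94, 172.46, 180, 180, 180].

## Interface

Orientations are given as [roll, pitch, yaw] about the fixed x, y, z axes, in that order (R = Rz(yaw) Ry(pitch) Rx(roll)).
In Python, from plant import r, capture, camera_model, job gives the robot as it stands.
- The arm moves only by the tool drive_tool, never from a script. Its argument "increments" is a list that holds one entry, the list of rows, each a list of 5 numbers: the gripper's target within -1 to 1 (fully open at 1, half-way at 0, shut at -1), then the shift along the tool's x, y, z scaled (see below), then the turn about the tool's z scaled (see below). In form: [[[gripper, tx, ty, tz, roll], ...]]. A call has 1 to 5 rows; each row is the pose to reach, as a shift and turn from the pose commanded when the call began, along the tool's axes at that moment, turning the shorter way round; what a row does not reach only later rows make up. The controller multiplies each number of a shift by 120 mm and each number of a turn by 360 degrees. A row lasts 1/8 s, in which the tool goes at most 62.5 mm and 10.7 degrees, less where a joint would pass 70% of its speed; a pose out of reach is approached as far as the arm can. A call with a number of a shift or a turn outside -1 to 1 is refused whole. A call with a gripper value outside its range is refused whole. The fingers move at their own pace and stop on an object; "squeeze" is the grip in N (left out, the last holds). Time passes only in rows, so rows that repeat a pose let the fingers close. It gives the time, the measured TCP pose, the force, the opening and the grip force at its end, in the units of the state.
- r.get_state(): the state, without advancing time (a new reading comes with each control period).
- capture(name): name is "scene" or "top"; returns the picture (400x640x3 uint8, red, green, blue); there is no depth.
- camera_model(name): a dict with "camera_matrix" (3x3 intrinsics, pixels), "rvec" (rotation vector, rad) and "tvec" (3), from world to camera coordinates, as OpenCV has them. Camera axes: x right, y down, z forward; pixel columns grow to the right and rows downward; lengths in m; the calibration is good to about 2 mm. A picture is of the moment at which its call begins. camera_model takes no time and is no camera call.
- job.close_job(): hands the job in; it is judged then, once.
The state is a dict: "time_s": time; "joints": joint angles; "qd": joint speeds; "joint_torque": joint torques, N m; "tcp_pos": TCP position; "eef_rot": TCP orientation; "contact_force": force on the tool from outside, world axes, zero at the start; "moment": the same for the moment, N m; "gripper_width": finger opening in m; "gripper_force": force on a finger pad.
Only numpy, scipy, OpenCV 4.12 (cv2) and the standard library are available. Lean on these libraries where they do the work, as an engineer would, in place of code of your own. Each camera call takes 0.05 s, during which the arm holds its last target. There are 200 camera calls.

## Working session

There is one attempt and no reset: what is moved stays moved. The work goes in short steps, Python scripts to look and compute and a tool call to move; the robot and the scene stay as the last step left them, time stands still between calls to the robot, and variables do not carry over. Pictures are saved under pics/ and viewed, at most 10 in all, crops included, and the job is handed in when it is done.

Besides the shell and the picture viewer there is one more tool, called after "Request:" by a JSON object that holds its "method" and its "body", one argument or row to a line. drive_tool: Moves the arm, as the interface text tells. Its arguments: {"type":"object","properties":{"increments":{"type":"array"},"squeeze":{"type":"number"}},"required":["increments"]}

```bash
mkdir -p pics; python3 - <<'E'
from plant import r,capture,camera_model
import cv2,numpy as np
for n in("scene","top"):
    im=capture(n); cv2.imwrite(f"pics/{n}0.png",im[:,:,::-1]); m=camera_model(n)
    R=cv2.Rodrigues(np.array(m["rvec"],float))[0]; print(n,np.round(-R.T@np.array(m["tvec"]).ravel(),3),np.round(m["camera_matrix"],1).tolist())
s=r.get_state(); print(s["tcp_pos"],s["eef_rot"],s["gripper_width"],s["time_s"])
E
```

```text
scene [-0.022 -0.729  0.486] [[392.6, 0.0, 320.7], [0.0, 392.6, 206.3], [0.0, 0.0, 1.0]]
top [0.431 0.06  1.054] [[398.7, 0.0, 319.4], [0.0, 398.7, 194.8], [0.0, 0.0, 1.0]]
[0.24193154 0.62971215 0.23672418] [ 1.79915170e+02 -8.24220155e-03 -2.10197271e+01] 0.08808325849086283 0.1
```

View pics/scene0.png

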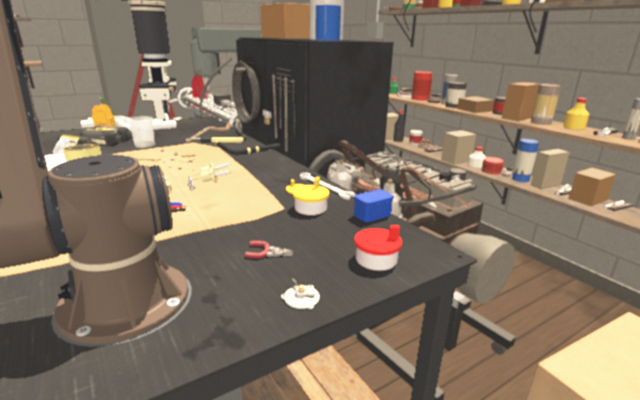

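View pics/top0.png

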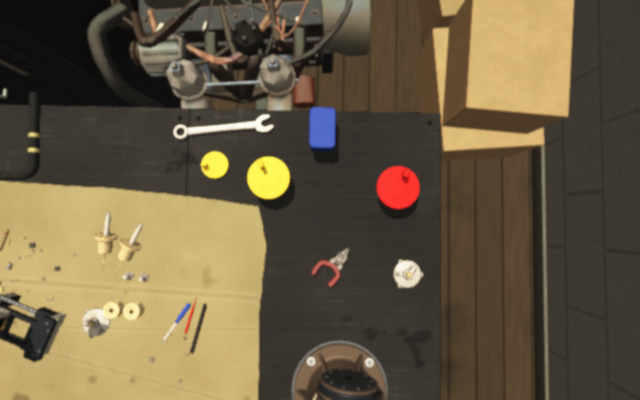

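The scene shows two yellow things in the top view: the large lid at (268,178) and a small one at (214,165). The large lid sits on a tin and is the larger of the two, so it is the one meant. The red lid is at (398,187). I'll confirm with an enlarged crop.

```bash
cat > h.py <<'E'
import cv2,numpy as np
from plant import r,capture,camera_model
def cam(n):
    m=camera_model(n);return np.array(m["camera_matrix"],float),np.array(m["rvec"],float),np.array(m["tvec"],float).ravel()
def back(n,uv,z):
    K,rv,t=cam(n);R=cv2.Rodrigues(rv)[0];c=-R.T@t
    d=R.T@np.linalg.inv(K)@np.array([uv[0],uv[1],1.]);return c+d*(z-c[2])/d[2]
def proj(n,P):
    K,rv,t=cam(n);return cv2.projectPoints(np.array(P,float).reshape(-1,1,3),rv,t,K,None)[0].reshape(-1,2)
E
python3 - <<'E'
from h import *
im=cv2.imread("pics/top0.png");hsv=cv2.cvtColor(im,cv2.COLOR_BGR2HSV)
def blobs(lo,hi):
    m=cv2.inRange(hsv,lo,hi);n,l,s,c=cv2.connectedComponentsWithStats(m)
    for i in range(1,n):
        if s[i,4]>150: print(s[i],np.round(c[i],1), back("top",c[i],.054).round(3))
print("y");blobs((22,200,150),(35,255,255));print("r");blobs((0,200,120),(8,255,255))
a=cv2.resize(im[140:215,190:300],None,fx=7,fy=7,interpolation=cv2.INTER_CUBIC)[:, :770]
cv2.imwrite("pics/ctop.png",a)
s=cv2.imread("pics/scene0.png");cv2.imwrite("pics/cscene.png",cv2.resize(s[165:275,270:420],None,fx=5,fy=5,interpolation=cv2.INTER_CUBIC))
E
```

```text
y
r
[ 377  166   42   43 1429] [397.6 187.4] [ 0.519 -0.137  0.054]
```

View pics/ctop.png

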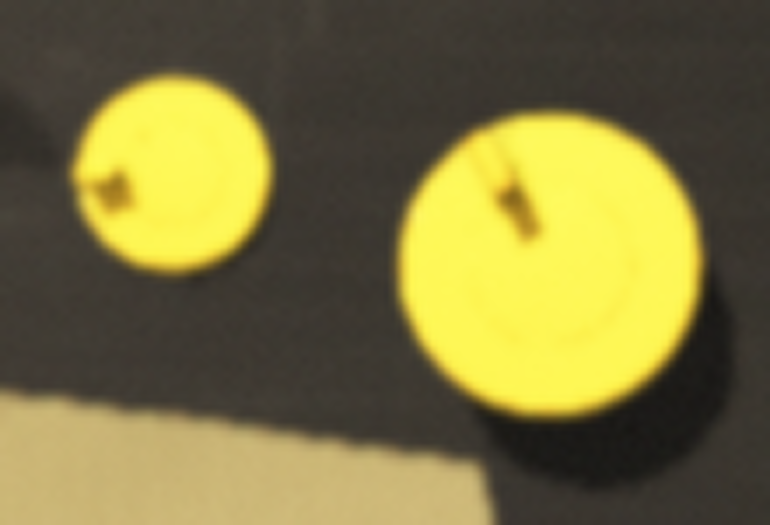

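View pics/cscene.png

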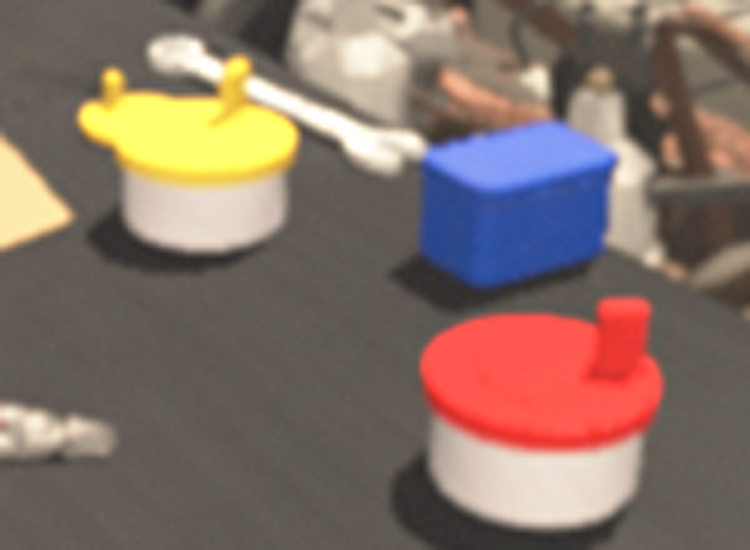

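The crops confirm it: large yellow lid centred near (268.6,177.7) in the top view, with its tab toward about (260,162). The small decoy is at (214,165). In the scene view the tab top is near (317,178). I'll fit the yaw with a wireframe overlay.

```bash
python3 - <<'E'
from h import *
c=back("top",(268.2,177.3),.054);print("c",c, "red",back("top",(397.6,187.4),.054))
uv=lambda x,y,f,ox,oy:((x+.5)/f-.5+ox,(y+.5)/f-.5+oy)
print("tabtop scene",back("scene",uv(238,62,5,270,165),.086),"tabbase",back("scene",uv(228,118,5,270,165),.054))
sc=[]
for n,f,o,sz in(("top",14,(240,150),(55,50)),("scene",14,(290,172),(45,50))):
    im=cv2.imread(f"pics/{n}0.png")[o[1]:o[1]+sz[1],o[0]:o[0]+sz[0]]
    im=cv2.resize(im,None,fx=f/2,fy=f/2,interpolation=cv2.INTER_CUBIC); g=f/2
    row=[im.copy()]
    for yaw in (20,):
        a=im.copy();t=np.radians(np.arange(0,360,5))
        pl=lambda P,col:cv2.polylines(a,[np.round((proj(n,P)-o+.5)*g-.5).astype(int)],True,col,1)
        pl(np.c_[c[0]+.053*np.cos(t),c[1]+.053*np.sin(t),0*t+.054],(255,0,0))
        for yaw,col in((20,(0,0,255)),(28,(0,160,0)),(36,(255,0,255))):
            R=cv2.Rodrigues(np.array([0,0,np.radians(yaw)]))[0]
            for z in(.012,.044):
                pl((R@np.array([[.025,.005,z],[.047,.005,z],[.047,-.005,z],[.025,-.005,z]]).T).T+[c[0],c[1],.042],col)
        row.append(a)
    sc.append(np.hstack(row))
w=max(s.shape[1] for s in sc)
cv2.imwrite("pics/ov.png",cv2.resize(np.vstack([np.pad(s,((0,0),(0,w-s.shape[1]),(0,0))) for s in sc]),None,fx=.85,fy=.85))
E
```

```text
c [0.53720728 0.18941454 0.054     ] red [ 0.51863799 -0.13695966  0.054     ]
tabtop scene [0.57243664 0.21229417 0.086     ] tabbase [0.5620296  0.20619813 0.054     ]
```

View pics/ov.png

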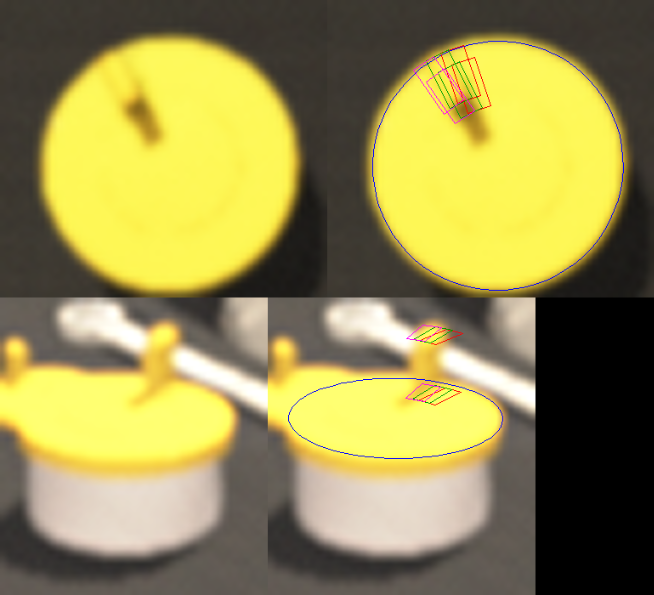

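The green wireframe (yaw about 28°) fits best. In the scene overlay the tab top is at (433,330). I'll refine that with corner back-projection while moving in.

```bash
cat >> h.py <<'E'
def go(P,yaw,frm=None):
    s=r.get_state();p=np.array(s["tcp_pos"]) if frm is None else np.array(frm[:3]);y=s["eef_rot"][2] if frm is None else frm[3]
    a=np.radians(y);d=np.array(P)-p
    print("t",s["time_s"],"p",np.round(p,4),"yaw",round(y,2),"units",np.round(np.array([d[0]*np.cos(a)+d[1]*np.sin(a),d[0]*np.sin(a)-d[1]*np.cos(a),-d[2]])/.12,4),"turn",round(-((yaw-y+180)%360-180)/360,4),"F",np.round(s["contact_force"],2))
E
python3 - <<'E'
from h import *
c=back("top",(268.2,177.3),.054)[:2]
def f(P,l): d=P[:2]-c;print(l,np.round(P,4),"r",np.linalg.norm(d).round(4),"ang",np.degrees(np.arctan2(d[1],d[0])).round(1))
f(back("top",(258.4,159.0),.086),"top outer mid")
f(back("top",((135+.5)/5.95-.5+240,(93+.5)/5.95-.5+150),.054),"inner base mid")
f(back("scene",((238+.5)/5-.5+270,(64+.5)/5-.5+165),.086),"scene top ctr")
a=np.radians(30);go((c[0]+.049*np.cos(a),c[1]+.049*np.sin(a),.13),30)
E
```

```text
top outer mid [0.5783 0.2106 0.086 ] r 0.0462 ang 27.3
inner base mid [0.5675 0.2053 0.054 ] r 0.0342 ang 27.6
scene top ctr [0.5706 0.2093 0.086 ] r 0.0388 ang 30.8
t 0.1 p [0.2419 0.6297 0.2367] yaw -21.02 units [3.8698 2.225  0.8894] turn -0.1417 F [ 0.85 -1.71 -1.09]
```

Request:
{"method": "drive_tool", "body": {
  "increments": [
    [[1, 0.5, 0.28, 0, 0], [1, 1, 0.57, 0, 0], [1, 1, 0.57, 0, 0]]
  ],
  "squeeze": 3
}}

```text
time_s: 0.48
tcp_pos: [0.3312, 0.5204, 0.2376]
eef_rot: [180.0, 0.0, -21.2]
contact_force: [-0.2, 0.7, 0.4]
gripper_width: 0.0874
gripper_force: 0.0
```

Request:
{"method": "drive_tool", "body": {
  "increments": [
    [[1, 0.5, 0.28, 0, 0], [1, 1, 0.57, 0, 0], [1, 1, 0.57, 0, 0]]
  ]
}}

```text
time_s: 0.85
tcp_pos: [0.4185, 0.414, 0.2375]
eef_rot: [180.0, 0.0, -21.2]
contact_force: [0.6, 0.1, 0.8]
gripper_width: 0.0876
gripper_force: 0.0
```

Request:
{"method": "drive_tool", "body": {
  "increments": [
    [[1, 0.5, 0.28, 0, -0.028], [1, 1, 0.57, 0, -0.056], [1, 1, 0.57, 0, -0.084], [1, 1, 0.57, 0, -0.112], [1, 1, 0.57, 0, -0.141]]
  ]
}}

```text
time_s: 1.48
tcp_pos: [0.5046, 0.3097, 0.2372]
eef_rot: [-180.0, 0.0, 30.1]
contact_force: [-0.3, -0.0, 0.1]
gripper_width: 0.0876
gripper_force: 0.0
```

Request:
{"method": "drive_tool", "body": {
  "increments": [
    [[1, 0.07, 0.5, 0, 0], [1, 0.142, 1, 0, 0.006], [1, 0.142, 1, 0.4, 0.006], [1, 0.142, 1, 0.8, 0.006], [1, 0.142, 1, 0.89, 0.006]]
  ]
}}

```text
time_s: 2.1
tcp_pos: [0.5771, 0.213, 0.1274]
eef_rot: [180.0, 0.3, 27.6]
contact_force: [-0.0, 0.8, 1.1]
gripper_width: 0.0877
gripper_force: 0.0
```

```bash
python3 - <<'E'
from h import *
for n,(x0,x1,y0,y1),f in(("scene",(270,370,130,230),5),):
    im=capture(n)[:,:,::-1];cv2.imwrite("pics/hov.png",cv2.resize(im[y0:y1,x0:x1],None,fx=f,fy=f,interpolation=cv2.INTER_CUBIC))
a=np.radians(28);go((.5372+.049*np.cos(a),.1894+.049*np.sin(a),.089),28)
E
```

```text
t 2.15 p [0.5777 0.2134 0.128 ] yaw 27.6 units [0.0162 0.0182 0.3251] turn -0.0011 F [-0.84  0.12 -1.18]
```

View pics/hov.png

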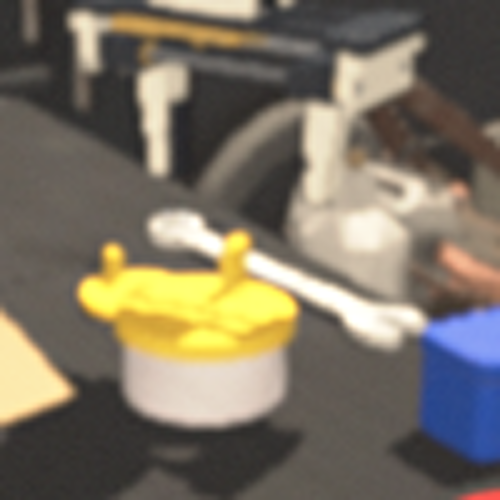

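Fingers straddle the tab: tips at crop (160,170) and (320,205), tab top at (238,240). Now descend and pinch lightly.

Request:
{"method": "drive_tool", "body": {
  "increments": [
    [[1, 0.016, 0.018, 0.15, 0], [1, 0.016, 0.018, 0.325, 0], [0.2, 0.016, 0.018, 0.325, 0], [-0.5, 0.016, 0.018, 0.325, 0], [-1, 0.016, 0.018, 0.325, 0]]
  ],
  "squeeze": 3
}}

```text
time_s: 2.78
tcp_pos: [0.5822, 0.2132, 0.0931]
eef_rot: [-180.0, -0.1, 27.6]
contact_force: [0.5, -0.2, 0.8]
gripper_width: 0.0633
gripper_force: 0.0
```

Request:
{"method": "drive_tool", "body": {
  "increments": [
    [[-1, 0, 0, 0, 0], [-1, 0, 0, 0, 0], [-1, 0, 0, 0, 0], [-1, 0, 0, 0, 0]]
  ],
  "squeeze": 3
}}

```text
time_s: 3.28
tcp_pos: [0.5816, 0.2126, 0.0918]
eef_rot: [180.0, 0.0, 27.6]
contact_force: [-0.4, 0.0, -0.1]
gripper_width: 0.023
gripper_force: 0.0
```

Request:
{"method": "drive_tool", "body": {
  "increments": [
    [[-1, 0, 0, 0.02, 0], [-1, 0, 0, 0.02, 0], [-1, 0, 0, 0.02, 0], [-1, 0, 0, 0.02, 0]]
  ]
}}

```text
time_s: 3.78
tcp_pos: [0.5815, 0.2126, 0.0893]
eef_rot: [180.0, 0.0, 27.6]
contact_force: [-0.2, 1.1, -1.3]
gripper_width: 0.0099
gripper_force: 3.0
```

Pinched (10 mm, 3 N). I'll follow the tipping arc to about 10° and check that the lid swivels in the pads.

Request:
{"method": "drive_tool", "body": {
  "increments": [
    [[-1, -0.01, 0, -0.026, 0], [-1, -0.022, 0, -0.052, 0], [-1, -0.034, 0, -0.078, 0], [-1, -0.046, 0, -0.103, 0], [-1, -0.058, 0, -0.128, 0]]
  ]
}}

```text
time_s: 4.4
tcp_pos: [0.5753, 0.2094, 0.105]
eef_rot: [-180.0, -0.0, 27.6]
contact_force: [-0.2, 0.4, -1.3]
gripper_width: 0.01
gripper_force: 3.0
```

```bash
python3 - <<'E'
from h import *
im=capture("scene")[:,:,::-1];cv2.imwrite("pics/tip1.png",cv2.resize(im[140:230,270:370],None,fx=6,fy=6,interpolation=cv2.INTER_CUBIC))
s=r.get_state();print(s["tcp_pos"],s["gripper_width"],s["gripper_force"],s["moment"])
E
```

```text
[0.5753636  0.20941039 0.10540047] 0.009930219274141809 2.999177612364292 [-0.0986151   0.08324472  0.01011805]
```

View pics/tip1.png

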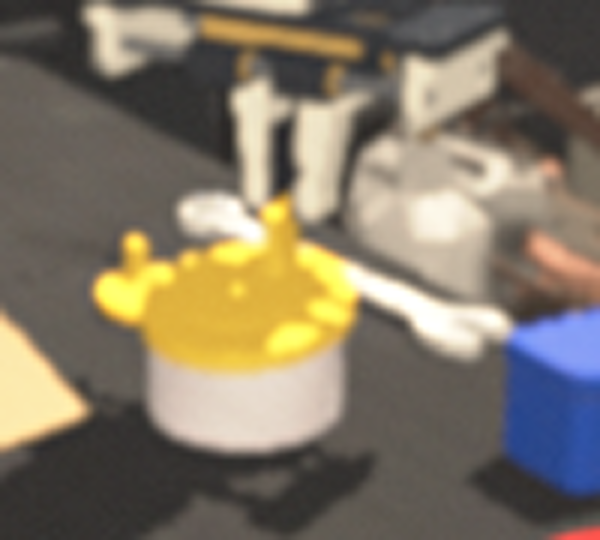

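It is tipping: the near edge sits on the rim at (150–350,340), while the tab at (280,230) has risen and leans. Continue to 20° and settle.

Request:
{"method": "drive_tool", "body": {
  "increments": [
    [[-1, -0.018, 0, -0.03, 0], [-1, -0.037, 0, -0.06, 0], [-1, -0.058, 0, -0.09, 0], [-1, -0.079, 0, -0.116, 0], [-1, -0.079, 0, -0.116, 0]]
  ]
}}

```text
time_s: 5.08
tcp_pos: [0.5669, 0.205, 0.119]
eef_rot: [-180.0, -0.0, 27.6]
contact_force: [-0.3, -0.3, 0.0]
gripper_width: 0.0102
gripper_force: 3.0
```

```bash
python3 - <<'E'
from h import *
im=capture("scene")[:,:,::-1].copy();o=(285,155);g=8
a=cv2.resize(im[155:225,285:345],None,fx=g,fy=g,interpolation=cv2.INTER_CUBIC);b=a.copy()
yw=np.radians(27.6);Rz=cv2.Rodrigues(np.array([0,0,yw]))[0];c=np.array([.5372,.1894,.042]);piv=np.array([-.048,0,.008])
t=np.radians(np.arange(0,360,5))
for th,col in((12,(255,0,255)),(20,(0,0,255)),(28,(0,160,0))):
    Ry=cv2.Rodrigues(np.array([0,-np.radians(th),0]))[0]
    def pl(P): cv2.polylines(b,[np.round((proj("scene",(Rz@(Ry@(P-piv).T+piv[:,None])).T+c)-o+.5)*g-.5).astype(int)],True,col,1)
    pl(np.c_[.053*np.cos(t),.053*np.sin(t),0*t+.012])
    pl(np.array([[.025,.005,.044],[.047,.005,.044],[.047,-.005,.044],[.025,-.005,.044]]))
cv2.imwrite("pics/tip2.png",cv2.resize(np.hstack([a,b]),None,fx=.83,fy=.83));s=r.get_state();print(s["tcp_pos"],s["gripper_width"])
E
```

```text
[0.56703201 0.20508151 0.11884104] 0.010092610553820264
```

View pics/tip2.png

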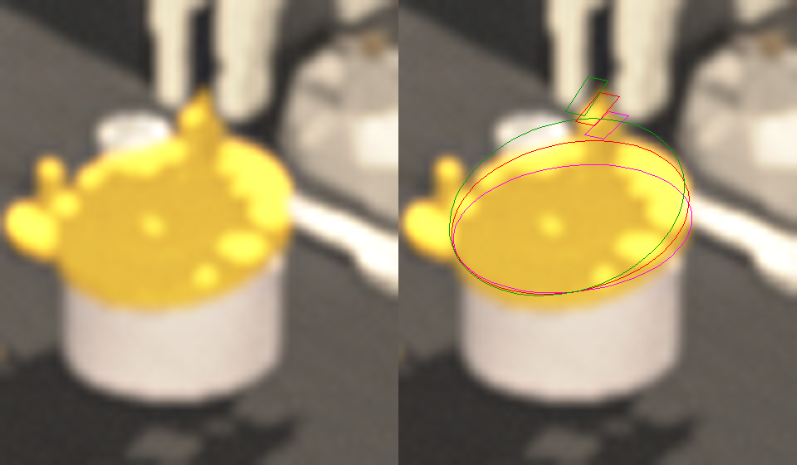

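The lid matches the 20° (red) wireframe, with its near edge still on the rim. Firm up the grip to lock the angle, then lift straight up.

Request:
{"method": "drive_tool", "body": {
  "increments": [
    [[-1, 0, 0, 0, 0], [-1, 0, 0, 0, 0], [-1, 0, 0, 0, 0], [-1, 0, 0, 0, 0]]
  ],
  "squeeze": 30
}}

```text
time_s: 5.62
tcp_pos: [0.5671, 0.2051, 0.1186]
eef_rot: [-180.0, -0.0, 27.6]
contact_force: [0.2, 0.5, -0.8]
gripper_width: 0.0089
gripper_force: 30.0
```

Request:
{"method": "drive_tool", "body": {
  "increments": [
    [[-1, 0, 0, -0.06, 0], [-1, 0, 0, -0.14, 0], [-1, 0, 0, -0.25, 0], [-1, 0, 0, -0.4, 0], [-1, 0, 0, -0.55, 0]]
  ]
}}

```text
time_s: 6.25
tcp_pos: [0.5673, 0.2052, 0.1863]
eef_rot: [-180.0, -0.1, 27.6]
contact_force: [0.8, -0.4, -1.9]
gripper_width: 0.0089
gripper_force: 30.0
```

```bash
python3 - <<'E'
from h import *
im=capture("scene")[:,:,::-1];cv2.imwrite("pics/lift.png",cv2.resize(im[110:230,260:400],None,fx=5,fy=5,interpolation=cv2.INTER_CUBIC))
s=r.get_state();print(s["tcp_pos"],s["eef_rot"],s["gripper_width"])
E
```

```text
[0.56845719 0.20566141 0.18906141] [179.98879662  -0.27911897  27.61621117] 0.008847256751057252
```

View pics/lift.png

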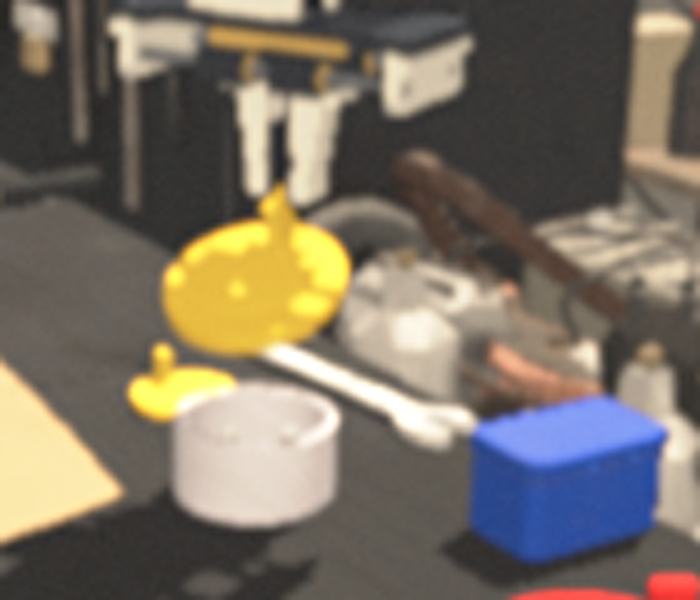

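The lid is clear of the tin, still tipped, and the tin stands unmoved with its bolts visible. Carry it to the bare bench and lower.

Request:
{"method": "drive_tool", "body": {
  "increments": [
    [[-1, -0.16, 0.25, 0, 0], [-1, -0.33, 0.5, 0, 0], [-1, -0.5, 0.75, 0, 0], [-1, -0.65, 1, 0, 0], [-1, -0.65, 1, 0, 0]]
  ]
}}

```text
time_s: 6.92
tcp_pos: [0.5532, 0.0607, 0.1853]
eef_rot: [180.0, -0.0, 27.4]
contact_force: [-0.3, -0.3, -1.7]
gripper_width: 0.0088
gripper_force: 30.0
```

Request:
{"method": "drive_tool", "body": {
  "increments": [
    [[-1, 0, 0, 0.2, 0], [-1, 0, 0, 0.4, 0], [-1, 0, 0, 0.55, 0], [-1, 0, 0, 0.68, 0], [-1, 0, 0, 0.72, 0]]
  ]
}}

```text
time_s: 7.55
tcp_pos: [0.5532, 0.0628, 0.0974]
eef_rot: [-180.0, 0.1, 27.6]
contact_force: [0.2, -0.0, -1.9]
gripper_width: 0.0089
gripper_force: 30.0
```

Request:
{"method": "drive_tool", "body": {
  "increments": [
    [[-1, 0, 0, 0, 0], [-1, 0, 0, 0, 0], [-1, 0, 0, 0, 0]]
  ]
}}

```text
time_s: 7.92
tcp_pos: [0.5538, 0.0627, 0.0989]
eef_rot: [180.0, -0.1, 27.6]
contact_force: [0.7, 0.4, -1.2]
gripper_width: 0.0088
gripper_force: 30.0
```

```bash
python3 - <<'E'
from h import *
im=capture("scene")[:,:,::-1];cv2.imwrite("pics/low.png",im)
# tilt from top/scene: report yellow blob
h=cv2.cvtColor(im,cv2.COLOR_BGR2HSV);m=cv2.inRange(h,(18,150,110),(35,255,255));n,l,s,c=cv2.connectedComponentsWithStats(m)
for i in range(1,n):
    if s[i,4]>150:print(s[i])
s=r.get_state();print(s["tcp_pos"],s["eef_rot"],s["contact_force"])
yw=np.radians(s["eef_rot"][2]);Rz=cv2.Rodrigues(np.array([0,0,yw]))[0];t=np.radians(np.arange(0,360,3));pin=np.array([.049,0,.0]);
for th in(15,20,25,30,35):
    Ry=cv2.Rodrigues(np.array([0,-np.radians(th),0]))[0]
    P=np.vstack([np.c_[.053*np.cos(t),.053*np.sin(t),0*t+z] for z in(0,.012)])-[.043,0,.040]
    q=proj("scene",(Rz@(Ry@P.T)).T+np.array(s["tcp_pos"])-[.006*np.cos(yw),.006*np.sin(yw),.007])
    print(th,q.min(0).round(1),q.max(0).round(1))
E
```

```text
[565 103  24  26 434]
[314 191  40  39 940]
[0.55373498 0.0626827  0.09878986] [ 1.79995568e+02 -5.71880110e-02  2.75853293e+01] [ 0.23167716  0.2584565  -1.96197331]
15 [313.4 198.9] [353.7 227.3]
20 [314.2 198.2] [354.3 228.8]
25 [315.1 197.4] [355.  229.9]
30 [316.  196.6] [355.6 230.8]
35 [316.9 195.8] [356.2 231.4]
```

Tilt still about 20° (blob bottom row 229). Lower to near contact, then ease the grip and lay it down along the reverse arc.

Request:
{"method": "drive_tool", "body": {
  "increments": [
    [[-1, 0, 0, 0.05, 0], [-1, 0, 0, 0.1, 0], [-1, 0, 0, 0.13, 0], [-1, 0, 0, 0.15, 0], [-1, 0, 0, 0.15, 0]]
  ]
}}

```text
time_s: 8.6
tcp_pos: [0.5534, 0.0625, 0.08]
eef_rot: [-180.0, 0.0, 27.6]
contact_force: [-0.2, -0.4, -1.6]
gripper_width: 0.0086
gripper_force: 30.0
```

Request:
{"method": "drive_tool", "body": {
  "increments": [
    [[-1, 0, 0, 0.015, 0], [-1, 0, 0, 0.03, 0], [-1, 0.012, 0, 0.045, 0], [-1, 0.025, 0, 0.06, 0], [-1, 0.037, 0, 0.075, 0]]
  ],
  "squeeze": 4
}}

```text
time_s: 9.22
tcp_pos: [0.5575, 0.0647, 0.0711]
eef_rot: [180.0, -0.0, 27.6]
contact_force: [0.5, 1.1, 0.4]
gripper_width: 0.0098
gripper_force: 4.0
```

Request:
{"method": "drive_tool", "body": {
  "increments": [
    [[-1, 0.015, 0, 0.02, 0], [-1, 0.03, 0, 0.04, 0], [-1, 0.043, 0, 0.06, 0], [-1, 0.055, 0, 0.08, 0], [-1, 0.067, 0, 0.1, 0]]
  ]
}}

```text
time_s: 9.85
tcp_pos: [0.5645, 0.0683, 0.059]
eef_rot: [-180.0, 0.0, 27.6]
contact_force: [-0.4, 0.8, -1.2]
gripper_width: 0.0099
gripper_force: 4.0
```

Request:
{"method": "drive_tool", "body": {
  "increments": [
    [[-1, 0.012, 0, 0.02, 0], [-1, 0.024, 0, 0.04, 0], [-1, 0.034, 0, 0.06, 0], [-1, 0.044, 0, 0.08, 0], [-1, 0.05, 0, 0.095, 0]]
  ]
}}

```text
time_s: 10.48
tcp_pos: [0.5697, 0.0711, 0.0476]
eef_rot: [-180.0, 0.0, 27.6]
contact_force: [-0.6, -0.6, -0.9]
gripper_width: 0.0101
gripper_force: 4.0
```

```bash
python3 - <<'E'
from h import *
im=capture("scene")[:,:,::-1];cv2.imwrite("pics/down.png",cv2.resize(im[150:280,270:420],None,fx=5,fy=5,interpolation=cv2.INTER_CUBIC)[:600])
s=r.get_state();print(s["time_s"],s["tcp_pos"],s["contact_force"],s["gripper_width"])
E
```

```text
10.525 [0.56982834 0.07113369 0.04746605] [ 0.1630673   0.04784248 -1.0108317 ] 0.009919121689079748
```

View pics/down.png

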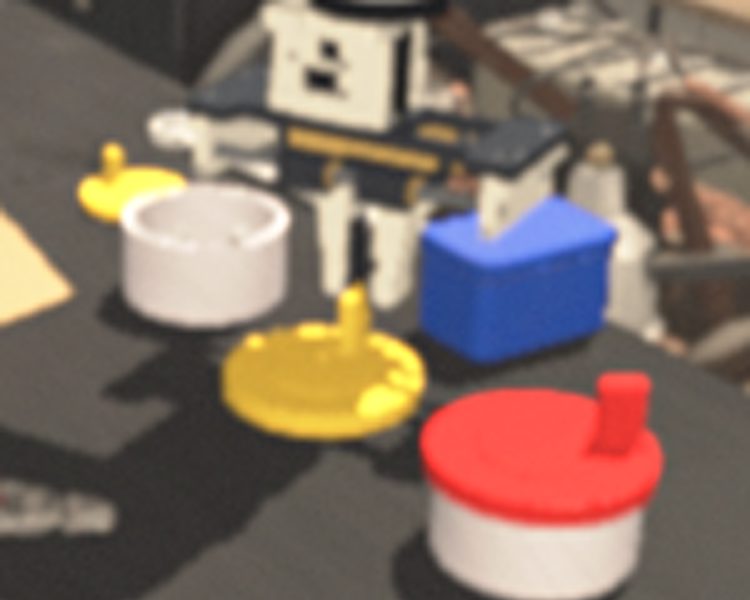

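The lid is almost flat on the bench between the tins, at crop (325,380). The right finger is near the blue tub (425,280), so I'll press down the last millimetres, open only part-way, and rise.

Request:
{"method": "drive_tool", "body": {
  "increments": [
    [[-1, 0.003, 0, 0.008, 0], [-1, 0.006, 0, 0.016, 0], [-1, 0.008, 0, 0.022, 0], [-1, 0.008, 0, 0.022, 0], [-1, 0.008, 0, 0.022, 0]]
  ],
  "squeeze": 3
}}

```text
time_s: 11.15
tcp_pos: [0.5709, 0.0716, 0.0454]
eef_rot: [180.0, -0.0, 27.6]
contact_force: [-2.0, -0.1, 4.5]
gripper_width: 0.01
gripper_force: 3.0
```

```bash
python3 - <<'E'
from h import *
F=[]
for _ in range(6): im=capture("scene");F.append(r.get_state()["contact_force"])
s=r.get_state();print(s["tcp_pos"],np.mean(F,0).round(2),s["gripper_width"])
im=cv2.cvtColor(im,cv2.COLOR_RGB2HSV);m=cv2.inRange(im,(18,140,90),(35,255,255));m[:200]=0;m[:,:305]=0;m[:,365:]=0
n,l,st,c=cv2.connectedComponentsWithStats(m);print([x.tolist() for x in st[1:] if x[4]>100])
p=np.array(s["tcp_pos"]);yw=np.radians(27.6);t=np.radians(np.arange(0,360,3));Rz=cv2.Rodrigues(np.array([0,0,yw]))[0]
for th in(0,2,4,6):
    Ry=cv2.Rodrigues(np.array([0,-np.radians(th),0]))[0]
    P=np.vstack([np.c_[.053*np.cos(t),.053*np.sin(t),0*t+z] for z in(0,.012)]+[np.array([[.025,.005,.044],[.025,-.005,.044],[.047,.005,.044]])])+[.053,0,0]
    q=proj("scene",(Rz@(Ry@P.T)).T+[p[0]-.102*np.cos(yw),p[1]-.102*np.sin(yw),0]);print(th,q.min(0).round(1),q.max(0).round(1),q[-3:].round(1).tolist())
tub=back("top",(335,149),.062),back("top",(310,149),.062);print(tub)
E
```

```text
[0.57085858 0.07166381 0.04531508] [-1.24  0.18  4.92] 0.010008716651670675
[[314, 207, 41, 31, 805]]
0 [315.1 206.2] [354.4 236.7] [[337.8, 209.0], [341.0, 209.8], [341.5, 206.2]]
2 [315.1 205.3] [354.3 236.6] [[337.6, 208.3], [340.8, 209.1], [341.3, 205.3]]
4 [315.  204.3] [354.3 236.5] [[337.3, 207.6], [340.6, 208.4], [341.0, 204.3]]
6 [314.9 203.5] [354.2 236.4] [[337.0, 207.0], [340.3, 207.8], [340.8, 203.5]]
(array([0.6113773 , 0.02273444, 0.062     ]), array([0.61002414, 0.08552948, 0.062     ]))
```

The bench pushes back with about 5 N and the outline matches a flat lid. Release part-way, then rise.

Request:
{"method": "drive_tool", "body": {
  "increments": [
    [[-0.7, 0, 0, 0, 0], [-0.5, 0, 0, 0, 0], [-0.4, 0, 0, 0, 0], [-0.4, 0, 0, 0, 0], [-0.4, 0, 0, 0, 0]]
  ]
}}

```text
time_s: 12.08
tcp_pos: [0.5706, 0.0716, 0.0451]
eef_rot: [-180.0, 0.0, 27.6]
contact_force: [-0.4, -0.6, 0.3]
gripper_width: 0.0265
gripper_force: 0.0
```

Request:
{"method": "drive_tool", "body": {
  "increments": [
    [[-0.4, 0, 0, -0.1, 0], [-0.4, 0, 0, -0.3, 0], [-0.4, 0, 0, -0.6, 0], [-0.4, 0, 0, -1, 0], [-0.4, 0, 0, -1, 0]]
  ]
}}

```text
time_s: 12.7
tcp_pos: [0.5732, 0.0723, 0.1704]
eef_rot: [179.9, -0.5, 27.6]
contact_force: [-0.1, -0.1, -1.4]
gripper_width: 0.0263
gripper_force: 0.0
```

```bash
python3 - <<'E'
from h import *
s=r.get_state();print(s["time_s"],s["tcp_pos"],s["gripper_width"],s["contact_force"])
for n in("scene","top"):
    im=cv2.cvtColor(capture(n),cv2.COLOR_RGB2HSV)
    m=cv2.inRange(im,(18,140,90),(35,255,255));k,l,st,c=cv2.connectedComponentsWithStats(m)
    print(n,[(x.tolist(),np.round(q,1).tolist()) for x,q in zip(st[1:],c[1:]) if x[4]>80])
E
```

```text
12.7 [0.57315584 0.07233849 0.17041126] 0.026263776003334575 [-0.10262996 -0.12982905 -1.42679387]
scene [([439, 0, 14, 8, 98], [445.4, 3.0]), ([564, 103, 25, 27, 479], [576.6, 117.5]), ([286, 179, 20, 16, 126], [292.5, 186.5]), ([314, 207, 41, 31, 822], [334.4, 224.8])]
top [([303, 164, 43, 42, 1366], [324.8, 184.9])]
```

```bash
python3 -c "
from plant import job
print(job.close_job())"
```

```text
the job is handed in; nothing more can be done
None
```

The yellow lid was tipped about 20° on the rim, lifted off and set down flat, tab up, on the bare bench between the tins. The tin was left standing, the red-lidded tin was not touched, and the job was handed in at about 13 s of the 43 s allowed.

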